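# Clamp the pellet die in its fixture

### The job

Clamp the steel pellet die in the fixture. Push the die along its channel with the fingertips until it is home against the end stop, then push the green clamp lever round past its dead point until it snaps into lock and the pad holds the die. Do not lift or tip the die, and leave the mortar, pestle, vial and jar beside the fixture alone.

Things in the scene. Friction and masses are not known exactly. Their poses are not given: they have to be found in the camera images.
- fixture: Aluminium clamping fixture fixed to the bench: plate 180 x 205 x 8 mm (x -137..43, y -164.5..40.5 mm in its frame). Origin at bench height under the axis of the die when home; x along the loading channel towards the end stop, y left of that, z up. Two steel rails, tops at z = 18 mm, inner faces y = +19 (x -134..-28) and y = -22.7 mm (x -134..-10 and, past the plunger's gap, 10..21); the channel floor is the plate's top, z = 8 mm
- seat (a point): Where the centre of the die's underside lies when home and clamped: fixture x = y = 0, z = 8 mm; axes as the fixture. Round it stand the dark fixed jaw (face y = +19, x -28..20 mm) and the dark end stop (face x = +18.8 mm), tops at z = 32 mm, and on the -y side a grey plunger guide (x -17..17, y -67..-51, top z = 36 mm)
- die: Loose steel pellet die, about 0.3 kg: round body 37 mm in diameter and 34 mm high, with a thin pin on top, 48 mm in all. Origin at the centre of its underside. It starts standing in the channel, 65 to 100 mm short of home (negative fixture x), and slides along +x of the fixture
- die_center (a point): Point on the die's axis, 24 mm above its underside
- lever_pivot (a point): Vertical pivot axis of the lever, at the lever's mid height: fixture x = 0, y = -125, z = 46 mm; axes as the fixture. A spring resists the lever up to its dead point (up to about 6 N at the grip) and swings it back towards 0.2 rad if let go; past the dead point the lever snaps by itself on to its stop and stays locked
- lever_grip (a point): Point on the lever's centre line 115 mm from the pivot, at its mid height (z = 46 mm). The green round grip is 16 mm thick and covers 56 to 155 mm from the pivot; it is free underneath (38 mm above the bench, 30 mm above the plate)
- lever (a joint): Angle of the clamp lever in rad. 0 = open stop (it rests at 0.1 to 0.25 at first): at 0 the handle points along fixture -x (to the robot), turned 0.35 rad towards -y. Grows as the handle swings level, counter-clockwise from above, away from the channel through -y towards +x. Dead point at 1.45, lock stop at 1.70. Drives the plunger about 28 mm out along +y
- pad: Sprung round black rubber pad at the plunger's end, 18 mm in diameter; origin at the centre of its face, which looks along fixture +y towards the home place, 26 mm above the bench; with the lever locked it presses the die against the fixed jaw with about 6 N
- mortar: Loose brown agate mortar, 65 x 65 x 22 mm, to the left of the fixture; bystander, origin at the centre of its underside
- pestle: Loose brown agate pestle lying, 18 x 58 x 17 mm, to the left of the fixture; bystander
- vial: Loose small brown vial with black cap, 24 mm wide, 62 mm high, beyond the end stop; bystander
- jar: Loose white jar with blue lid, 51 mm wide, 56 mm high, beyond and to the left of the fixture; bystander
Not all that is in view belongs to the job. What is shaped like the die but red is not meant.

How it is judged:
By the outcome, as a careful person would: the job done as asked, in the order asked, and still so for the second after the job is handed in, with the robot touching nothing.
It also fails if it takes over 48 s, if anything falls off the work surface, if the arm or the gripper's body presses on something with over 40 N, if the wrist force passes 120 N, or if a joint passes its speed limit or range.

### The arm

A 6-joint arm with a two-finger parallel gripper is mounted at the origin on a cart in front of the work surface, level with it; the furniture and walls round the work are solid. World frame = base frame: x ahead of the robot, y to its left, z up, the work surface at z = 0. Lengths are in m, angles in rad, forces in N, time in s.
With the tool pointing down it reaches from about 0.35 to 0.95 m from the base axis. Payload 17.4 kg.
Tool frame: the origin (TCP) lies between the finger pads; the fingertips stand ctrl.tip_extent ahead of it and the grasp point (between the pads) lies 6 mm ahead of it (ctrl.tip_extent is the distance from the TCP to the fingertips, in m); z points along the fingers, y is the direction in which the jaws open and shut (so a half turn about z gives the same grasp; the last joint's range is limited). The gripper opens to 93 mm and grips with 3 to 60 N. Pads are 15 mm wide; open, the fingers measure 128 mm over their backs; the gripper's body (75 mm by 188 mm) begins 65 mm behind the grasp point.
Start: joints at [1.069, 0.116, 1.442, -0, 1.584, -0.038], TCP at [0.302, 0.604, 0.244] pointing down, gripper open.
Joint ranges: [-2.83, 2.83], [-0.83, 2.19], [0.07, 2.5], [-1.14, 4.28], [0.01, 3], [-2.97, 2.97]. Speed limits (rad/s): [1.89, 1.89, 2.22, 3.14, 3.14, 3.14].

### API

Orientations are given as a unit quaternion [w, x, y, z].
In Python, from plant import ctrl gives the robot as it stands.
- The arm moves only by the tool apply_moves, never from a script. Its argument "commands" is a list of rows, each a list of 5 numbers: the shift along the tool's x, y, z in m, then the turn about the tool's z in rad, then the closure in counts, from 0 (fully open) to 255 (shut). In form: [[dx, dy, dz, twist, gripper], ...]. A call has 1 to 5 rows; each row is the pose to reach, as a shift and turn from the pose commanded when the call began, along the tool's axes at that moment; what a row does not reach only later rows make up. A row lasts 1/8 s, in which the tool goes at most 62.5 mm and 10.7 degrees, less where a joint would pass 70% of its speed; a pose out of reach is approached as far as the arm can. A call with a gripper value outside its range is refused whole. The fingers move at their own pace and stop on an object; the grip force is fixed at half the most. Time passes only in rows, so rows that repeat a pose let the fingers close. It gives the time, the measured TCP pose, the force and the opening at its end, in the units of the state.
- ctrl.get_obs(): the state, without advancing time (a new reading comes with each control period).
- ctrl.get_image(name): name is "scene" or "top" or "wrist"; returns a dict with "image" (480x640x3 uint8, blue, green, red), "fx", "fy", "cx", "cy" (pixels), "R" (3x3) and "t" (3): a world point X has camera coordinates R X + t. Camera axes: x right, y down, z forward; pixel columns grow to the right and rows downward; lengths in m; the calibration is good to about 2 mm. The wrist camera is an equidistant fisheye: a pixel r from the principal point sees the ray r / f radians off the axis. A picture is of the moment at which its call begins. There is no depth.
- ctrl.close_job(): hands the job in, once; it reports no verdict.
Trained networks look in a picture, given as the dict that the camera call returned (one of the last four; its "shot" number tells which), for a name from the list of things; names that differ only in an ending like _2 or _b are one class to them, and where a whole thing is asked for, a point or a joint stands for the part that bears it (a point fixed in the world has none). Each returns a list of dicts, best first, with "confidence" (0 to 1); they miss things now and then, are a little off and sometimes report something else, mostly with a low value. They report only what shows in the picture. A call takes as long as a camera call. They do not tell look-alikes from the thing itself.
- ctrl.search_frame(picture, label): "extent" ([centre column, centre row, width, height] in pixels, round what is visible of it).
The state is a dict: "time": time; "joint_positions": joint angles; "qd": joint speeds; "tau": joint torques, N m; "tcp_pos": TCP position; "tcp_rot": TCP orientation; "wrist_force": force on the tool from outside, world axes, zero at the start; "ft_torque": the same for the moment, N m; "grip_width": opening from 0.0 (shut) to 1.0 (fully open).
Only numpy, scipy, OpenCV 4.12 (cv2) and the standard library are available. Lean on these libraries where they do the work, as an engineer would, in place of code of your own. Each camera call takes 0.05 s, during which the arm holds its last target.

## Working session

There is one attempt and no reset: what is moved stays moved. The work goes in short steps, Python scripts to look and compute and a tool call to move; the robot and the scene stay as the last step left them, time stands still between calls to the robot, and variables do not carry over. Pictures are saved under pics/ and viewed, and the job is handed in when it is done.

Besides the shell and the picture viewer there is one more tool, called after "Request:" as name(argument=value, ...) on one line, values as JSON. apply_moves: Moves the arm, as the interface text tells. Its arguments: {"type":"object","properties":{"commands":{"type":"array","items":{"type":"array","items":{"type":"number"}}}},"required":["commands"]}

```bash
ls; mkdir -p pics
python3 - <<'E'
from plant import ctrl
import cv2,pickle
o=ctrl.get_obs();print(o, ctrl.tip_extent)
for n in ["scene","top","wrist"]:
    p=ctrl.get_image(n);cv2.imwrite(f"pics/{n}0.png",p["image"]);pickle.dump(p,open(f"{n}0.pkl","wb"))
    print(n,p["fx"],p["fy"],p["cx"],p["cy"],p["R"],p["t"])
    if n!="wrist":
        for l in ["die","fixture","lever","pad","vial","jar","mortar","pestle"]:
            print(l,[(r["extent"],round(r["confidence"],2)) for r in ctrl.search_frame(p,l)][:3])
E
```

```text
pics
{'time': 0.0, 'joint_positions': array([ 1.06919016e+00,  1.16479713e-01,  1.44227841e+00,  2.99041041e-05,
        1.58402587e+00, -3.77863279e-02]), 'qd': array([-0.00200013, -0.00038628,  0.00092227,  0.00126659, -0.00018544,
        0.00116432]), 'tau': array([-3.35032462e-03, -7.21273756e+01, -6.22614098e+01,  7.77947553e-02,
        2.37046141e-02, -2.88947865e-05]), 'tcp_pos': array([0.30187478, 0.60352483, 0.24290124]), 'tcp_rot': array([-1.73118924e-04,  2.29836505e-01,  9.73229072e-01, -5.70150487e-04]), 'wrist_force': array([-0.20560003,  0.58148926, -0.18236752]), 'ft_torque': array([ 0.031866  , -0.0317679 ,  0.02066888]), 'grip_width': 1.0015562546575183} 0.025
scene 486.1537753946849 486.1537753946849 324.07077899728415 237.49441227921943 [[-0.66437487 -0.74706041 -0.0225117 ]
 [-0.29880045  0.29309606 -0.90819216]
 [ 0.6850725  -0.59665353 -0.41794764]] [0.40901389 0.20693136 0.55128131]
die [([350.8, 265.8, 17.8, 28.9], 0.95), ([288.9, 336.9, 27.3, 38.5], 0.89), ([210.4, 291.0, 22.9, 33.2], 0.68)]
fixture []
lever [([412.7, 231.4, 91.6, 22.8], 0.62), ([302.9, 23
[... 453 characters left out ...]
6595438]
 [ 0.06608399  0.01633436 -0.99768036]] [0.08268266 0.54391852 0.86194762]
die [([226.4, 216.9, 26.3, 23.9], 0.87), ([235.5, 306.8, 24.2, 16.3], 0.73), ([342.6, 268.4, 21.7, 20.6], 0.65)]
fixture [([379.5, 259.8, 130.0, 107.7], 0.66)]
lever [([423.8, 266.8, 38.6, 94.1], 0.81)]
pad []
vial [([345.2, 184.9, 15.2, 19.6], 0.65)]
jar [([289.2, 184.2, 27.8, 26.3], 0.85)]
mortar [([286.1, 231.7, 34.2, 31.3], 0.98)]
pestle [([286.5, 270.9, 30.8, 15.3], 0.6)]
wrist 371.64829954431775 371.64829954431775 322.8179200110313 243.39270706855388 [[ 0.44701353  0.89452595 -0.00149539]
 [ 0.8689083  -0.43381342  0.23833647]
 [ 0.21254944 -0.10783898 -0.97118149]] [-0.67419745 -0.02831283  0.38900275]
```

Run:
```python
import cv2
a=cv2.imread("pics/top0.png")[150:350,210:490];cv2.imwrite("pics/topc.png",cv2.resize(a,None,fx=2.8,fy=2.8,interpolation=cv2.INTER_CUBIC))
a=cv2.imread("pics/scene0.png")[200:370,190:480];cv2.imwrite("pics/scenec.png",cv2.resize(a,None,fx=2.7,fy=2.7,interpolation=cv2.INTER_CUBIC))
```

```text
(no output)
```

View pics/topc.png

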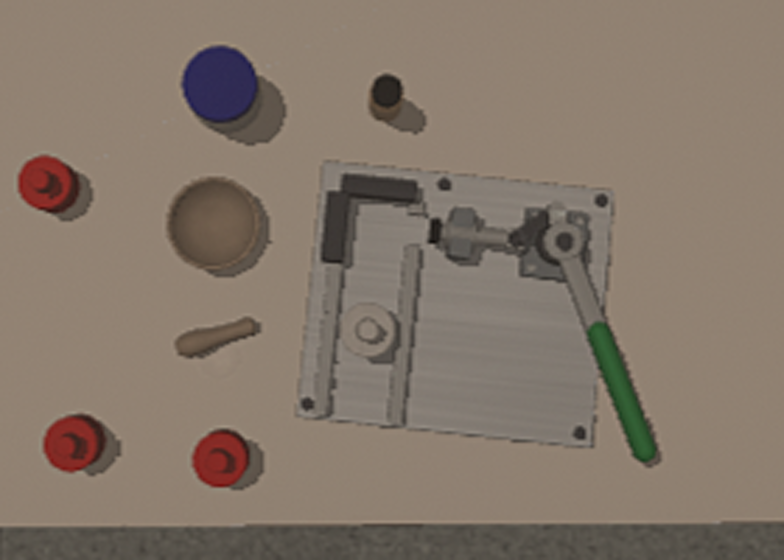

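View pics/scenec.png

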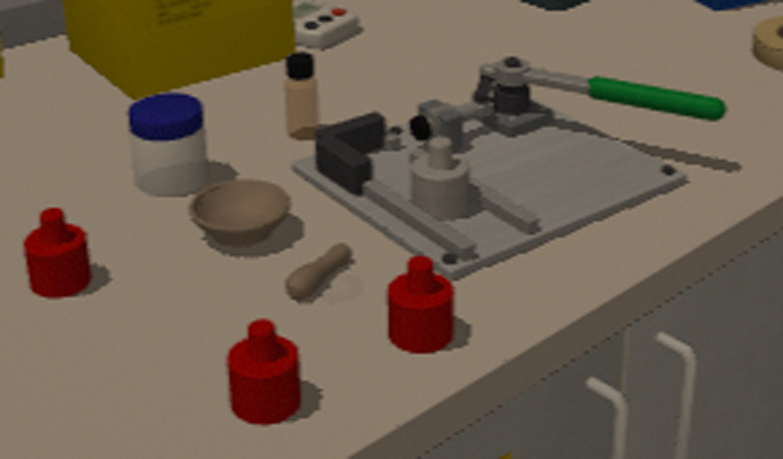

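View pics/top0.png

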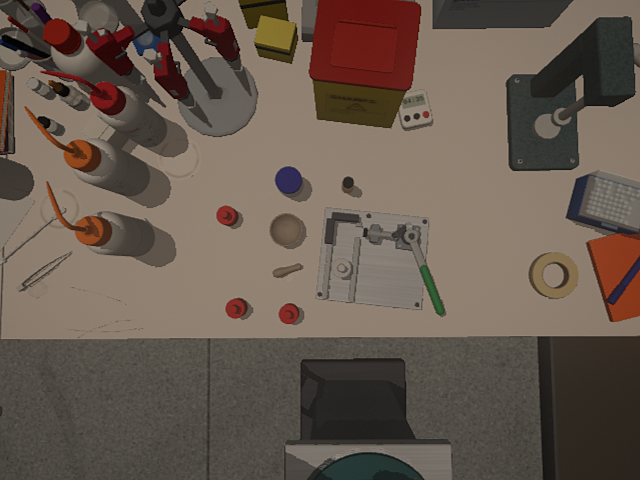

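```bash
cat > h.py <<'E'
import numpy as np,pickle
from scipy.optimize import least_squares
def proj(p,X):
    c=np.asarray(X)@p["R"].T+p["t"]; return np.c_[p["fx"]*c[:,0]/c[:,2]+p["cx"],p["fy"]*c[:,1]/c[:,2]+p["cy"]]
def F(q,P):
    P=np.atleast_2d(np.asarray(P,float));c,s=np.cos(q[2]),np.sin(q[2])
    return np.c_[q[0]+c*P[:,0]-s*P[:,1],q[1]+s*P[:,0]+c*P[:,1],P[:,2]]
E
python3 - <<'E'
from h import *
T=pickle.load(open("top0.pkl","rb"));S=pickle.load(open("scene0.pkl","rb"))
tp=np.array([[323,160],[613,190],[593,447],[296,416],[343,174],[417,203]])/2.8+[210,150]-.3
tP=np.array([[43,40.5,8],[43,-164.5,8],[-137,-164.5,8],[-137,40.5,8],[np.nan]*3,[np.nan]*3])[:4]/1e3;tp=tp[:4]
sp=np.array([[293,168],[452,277],[687,180]])/2.7+[190,200]-.3
sP=np.array([[43,40.5,8],[-137,40.5,8],[-137,-164.5,8]])/1e3
ft=lambda q:(proj(T,F(q,tP))-tp).ravel(); fs=lambda q:(proj(S,F(q,sP))-sp).ravel()
for n,f in [("top",ft),("scene",fs),("both",lambda q:np.r_[ft(q),fs(q)])]:
    r=least_squares(f,[.6,-.05,-.08]);print(n,r.x,np.round(r.fun,1))
q=r.x; np.save("q.npy",q)
# die: body top circle centre / pin
dt=np.array([[369,330]])/2.8+[210,150]-.3
ds=np.array([[440,145]])/2.7+[190,200]-.3
r=least_squares(lambda d:np.r_[(proj(T,F(q,[[d[0],d[1],.056]]))-dt).ravel(),(proj(S,F(q,[[d[0],d[1],.054]]))-ds).ravel()],[-.08,0]);print("die fix",r.x,r.fun)
# overlays
import cv2
for n,p in (("top",T),("scene",S)):
    a=p["image"].copy();k=4
    o=(270,190) if n=="top" else (280,200)
    a=cv2.resize(a[o[1]:o[1]+140,o[0]:o[0]+190],None,fx=k,fy=k,interpolation=cv2.INTER_CUBIC)
    def dl(P,c):
        pts=((proj(p,F(q,P))-o+.5)*k).astype(int); cv2.polylines(a,[pts.reshape(-1,1,2)],False,c,1,cv2.LINE_AA)
    m=lambda *P:np.array(P)/1e3
    dl(m([43,40.5,8],[43,-164.5,8],[-137,-164.5,8],[-137,40.5,8],[43,40.5,8]),(0,255,255))
    dl(m([-134,19,18],[-28,19,18]),(255,255,0));dl(m([-134,-22.7,18],[-10,-22.7,18]),(255,255,0))
    dl(m([-28,19,32],[20,19,32]),(255,0,255));dl(m([18.8,19,32],[18.8,-20,32]),(255,0,255))
    t=np.linspace(0,6.3,30);dl(np.c_[r.x[0]+.0185*np.cos(t),r.x[1]+.0185*np.sin(t),0*t+.042],(0,0,255))
    for th in (.1,.2,.3):
        b=np.pi+.35+th; dl(m([0,-125,46],[155*np.cos(b),-125+155*np.sin(b),46]),(255,0,0))
    cv2.imwrite(f"pics/ov_{n}.png",a)
E
```

```text
top [ 0.55898296  0.04272979 -0.1087152 ] [-0.2 -0.   0.6 -0.4 -0.4  0.2  0.   0.3]
scene [ 0.55257068  0.04669605 -0.11364391] [-1.4 -0.7 -0.1  0.4  1.4 -0.6]
both [ 0.55734339  0.04322552 -0.10851323] [-0.5  0.8  0.3  0.4 -0.6  1.  -0.2  1.2 -1.6 -2.  -0.2 -1.7  0.3 -2.4]
die fix [-0.07100842 -0.0030822 ] [-0.07810607  0.19782643 -0.07507047 -0.40873615]
```

View pics/ov_top.png

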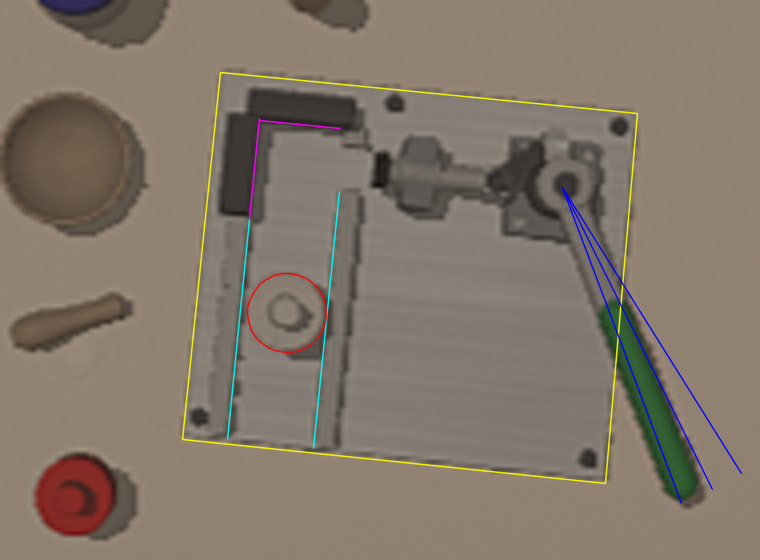

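View pics/ov_scene.png

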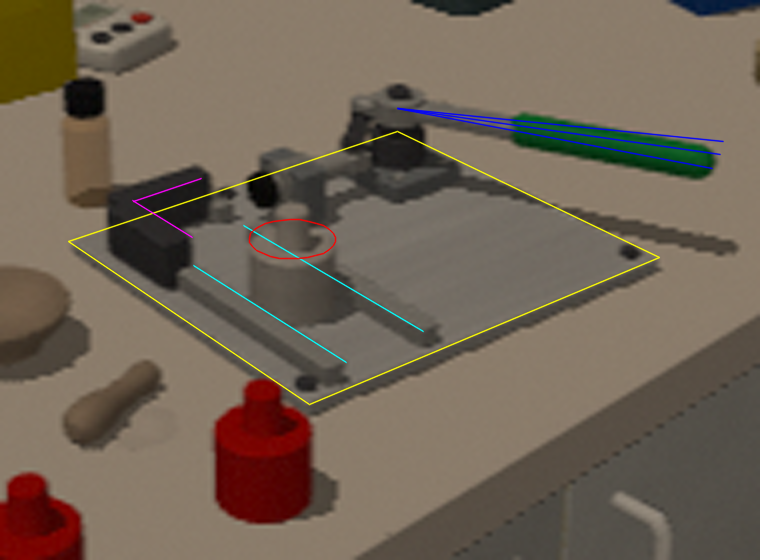

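```bash
cat >> h.py <<'E'
from scipy.spatial.transform import Rotation as Ro
def frame(o):
    w,x,y,z=o["tcp_rot"]; return Ro.from_quat([x,y,z,w]).as_matrix(), np.array(o["tcp_pos"])
def rel(o,pts,grip=255):
    """pts: world x,y,z,yaw(of tool y)"""
    R,p=frame(o); yaw=np.arctan2(R[1,1],R[0,1])
    for x in pts:
        d=R.T@(np.array(x[:3])-p); tw=-((x[3]-yaw+np.pi)%(2*np.pi)-np.pi)
        print([round(v,4) for v in d]+[round(tw,3),grip])
def rep(o):
    R,p=frame(o); print("t",round(o["time"],2),"tcp",p.round(4),"tilt",R[:,2].round(3),"yaw",round(np.arctan2(R[1,1],R[0,1]),3),"F",np.round(o["wrist_force"],1),"w",o["grip_width"])
E
python3 - <<'E'
from plant import ctrl
from h import *
o=ctrl.get_obs();rep(o)
y=np.deg2rad
rel(o,[(.31,.2,.243,y(20)),(.40,.06,.243,-.109)])
E
```

```text
t 0.95 tcp [0.302  0.6037 0.2437] tilt [ 0.  0. -1.] yaw 1.107 F [ 0.2  0.3 -0.1] w 1.0050066684640824
[np.float64(-0.1878), np.float64(-0.3575), np.float64(0.0006), np.float64(0.758), 255]
[np.float64(-0.3309), np.float64(-0.4424), np.float64(0.0006), np.float64(1.216), 255]
```

Request:
apply_moves(commands=[[-0.03,-0.055,0,0.15,255],[-0.06,-0.11,0,0.3,255],[-0.09,-0.165,0,0.45,255],[-0.12,-0.22,0,0.6,255],[-0.15,-0.28,0,0.7,255]])

```text
time: 1.58
tcp_pos: [0.3105, 0.2896, 0.2437]
tcp_rot: [0.0, 0.551, 0.834, 0.0]
wrist_force: [0.8, -1.2, -0.1]
grip_width: 0.512
```

Run:
```python
from plant import ctrl
from h import *
o=ctrl.get_obs();rep(o)
rel(o,[(.31,.2,.243,.35),(.40,.06,.243,-.109)])
```

```text
t 1.57 tcp [0.3105 0.2896 0.2437] tilt [ 0.001  0.    -1.   ] yaw 0.403 F [ 0.8 -1.2 -0.1] w 0.5120196620923969
[np.float64(-0.0822), np.float64(-0.0356), np.float64(0.0007), np.float64(0.053), 255]
[np.float64(-0.2463), np.float64(-0.0078), np.float64(0.0007), np.float64(0.512), 255]
```

Request:
apply_moves(commands=[[-0.055,-0.02,0,0.1,255],[-0.11,-0.028,0,0.25,255],[-0.165,-0.02,0,0.4,255],[-0.215,-0.01,0,0.512,255],[-0.246,-0.008,0,0.512,255]])

```text
time: 2.2
tcp_pos: [0.4017, 0.0603, 0.2438]
tcp_rot: [0.0, 0.744, 0.668, 0.0]
wrist_force: [0.2, 0.1, 0.2]
grip_width: 0.013
```

Run:
```python
from plant import ctrl
from h import *
import cv2
o=ctrl.get_obs();rep(o)
for n in ("wrist","top"):
    p=ctrl.get_image(n);pickle.dump(p,open(n+"1.pkl","wb"));cv2.imwrite(f"pics/{n}1.png",p["image"])
```

```text
t 2.2 tcp [0.4017 0.0603 0.2438] tilt [ 0. -0. -1.] yaw -0.109 F [0.2 0.1 0.2] w 0.012924225335986668
```

View pics/wrist1.png

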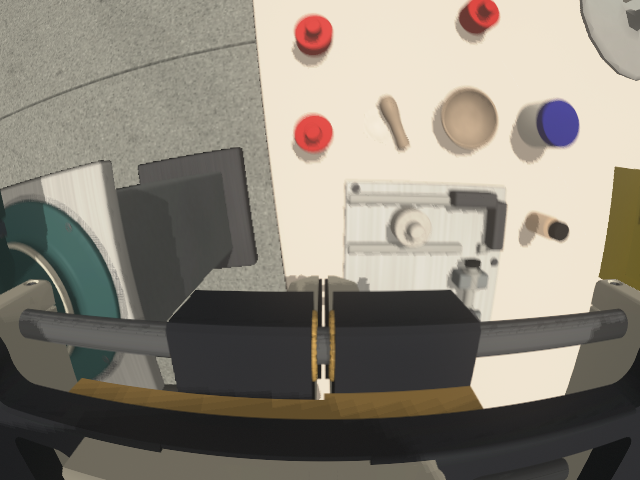

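```bash
cat >> h.py <<'E'
def projw(p,X):
    c=np.asarray(X)@p["R"].T+p["t"]; r=np.hypot(c[:,0],c[:,1]); th=np.arctan2(r,c[:,2])
    return np.c_[p["fx"]*th*c[:,0]/r+p["cx"],p["fy"]*th*c[:,1]/r+p["cy"]]
E
cat > ovw.py <<'E'
from h import *
import cv2,sys
def ov(p,q,out,o=(335,170),k=4,die=None,pj=projw,wh=(190,140)):
    a=cv2.resize(p["image"][o[1]:o[1]+wh[1],o[0]:o[0]+wh[0]],None,fx=k,fy=k,interpolation=cv2.INTER_CUBIC)
    def dl(P,c):
        P=np.array(P,float)/1e3
        P=np.vstack([np.linspace(P[i],P[i+1],12) for i in range(len(P)-1)])
        pts=((pj(p,F(q,P))-o+.5)*k).astype(int); cv2.polylines(a,[pts.reshape(-1,1,2)],False,c,1,cv2.LINE_AA)
    dl([[43,40.5,8],[43,-164.5,8],[-137,-164.5,8],[-137,40.5,8],[43,40.5,8]],(0,200,255))
    dl([[-134,19,18],[-28,19,18]],(255,0,0));dl([[-134,-22.7,18],[-10,-22.7,18]],(255,0,0))
    dl([[-28,19,32],[20,19,32]],(255,0,255));dl([[18.8,19,32],[18.8,-20,32]],(255,0,255))
    if die is not None:
        t=np.linspace(0,6.3,30)
        for z in (8,42): dl(np.c_[die[0]+18.5*np.cos(t),die[1]+18.5*np.sin(t),0*t+z],(0,0,255))
    cv2.imwrite(out,a)
E
python3 - <<'E'
from ovw import *
p=pickle.load(open("wrist1.pkl","rb"))
ov(p,[.559,.0427,-.1087],"pics/ovw1.png",die=(-71,-3))
E
```

```text
(no output)
```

View pics/ovw1.png

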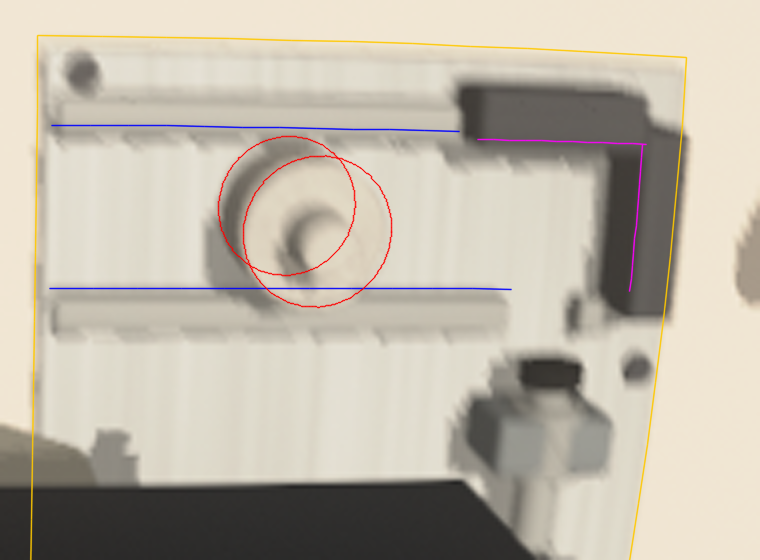

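Run:
```python
from h import *
import cv2
p=pickle.load(open("wrist1.pkl","rb"))
a=p["image"][240:420,150:500];cv2.imwrite("pics/f.png",cv2.resize(a,None,fx=2.2,fy=2.2,interpolation=cv2.INTER_CUBIC))
R=np.array(p["R"]);C=-R.T@p["t"];print(C)
tcp=np.array([.4017,.0603,.2438]);yx=np.array([np.cos(-.109),np.sin(-.109),0])
for h in (-.025,0,.02,.046,.06):
  for s in (-.0175,.0175): print(h,s,projw(p,[tcp+[0,0,h]+s*yx]).round(0))
```

```text
[0.4084714  0.12509326 0.38364842]
-0.025 -0.0175 [[286. 293.]]
-0.025 0.0175 [[360. 293.]]
0 -0.0175 [[281. 315.]]
0 0.0175 [[365. 315.]]
0.02 -0.0175 [[275. 338.]]
0.02 0.0175 [[371. 338.]]
0.046 -0.0175 [[266. 378.]]
0.046 0.0175 [[381. 378.]]
0.06 -0.0175 [[259. 406.]]
0.06 0.0175 [[388. 406.]]
```

View pics/f.png

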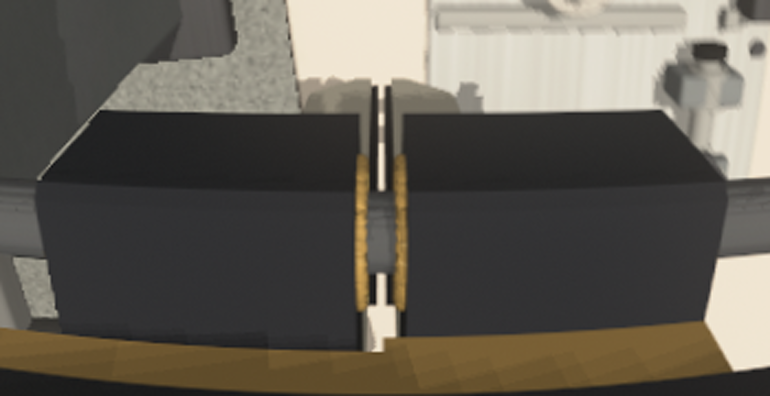

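Run:
```python
from h import *
p=pickle.load(open("wrist1.pkl","rb"))
tcp=np.array([.4017,.0603,.2438]);c,s=np.cos(-.109),np.sin(-.109)
yx=np.array([c,s,0]);tx=np.array([-s,c,0])
for a in (.0075,.015,.025,.0375):
  for u,v in ((195,291),(168,322)):
    r=least_squares(lambda k:(projw(p,[tcp+a*tx+k[0]*yx+[0,0,k[1]]])-[u,v]).ravel(),[-.05,.03]);print(a,u,v,r.x.round(4),np.abs(r.fun).max().round(1))
```

```text
0.0075 195 291 [-0.0563 -0.0065] 0.0
0.0075 168 322 [-0.0564  0.0253] 0.0
0.015 195 291 [-0.049   0.0125] 0.0
0.015 168 322 [-0.0491  0.0402] 0.0
0.025 195 291 [-0.0393  0.0379] 0.0
0.025 168 322 [-0.0394  0.0601] 0.0
0.0375 195 291 [-0.0272  0.0696] 0.0
0.0375 168 322 [-0.0272  0.0849] 0.0
```

Run:
```python
from plant import ctrl
from h import *
q=np.array([.5595,.0414,-.1087]);np.save("q.npy",q)
o=ctrl.get_obs();rep(o);print(o["joint_positions"].round(3))
P=F(q,[[-.122,-.003,.244],[-.122,-.003,.046]])
rel(o,[(*x,-.109-np.pi/2) for x in P]+[(*x,-.109+np.pi/2) for x in P])
```

```text
t 2.3 tcp [0.4017 0.0601 0.2436] tilt [-0. -0. -1.] yaw -0.108 F [ 0.4 -0.1 -0.1] w 0.012079515404342052
[ 0.086 -0.499  1.972 -0.     1.669  0.194]
[np.float64(-0.0045), np.float64(0.0369), np.float64(-0.0004), np.float64(1.571), 255]
[np.float64(-0.0044), np.float64(0.0369), np.float64(0.1976), np.float64(1.571), 255]
[np.float64(-0.0045), np.float64(0.0369), np.float64(-0.0004), np.float64(-1.57), 255]
[np.float64(-0.0044), np.float64(0.0369), np.float64(0.1976), np.float64(-1.57), 255]
```

Request:
apply_moves(commands=[[-0.001,0.008,0,-0.18,255],[-0.002,0.016,0,-0.36,255],[-0.003,0.024,0,-0.54,255],[-0.004,0.032,0,-0.72,255],[-0.0045,0.037,0,-0.9,255]])

```text
time: 2.92
tcp_pos: [0.4372, 0.0546, 0.2438]
tcp_rot: [0.0, 0.375, 0.927, 0.0]
wrist_force: [-0.3, 0.3, 0.4]
grip_width: 0.003
```

Run:
```python
from plant import ctrl
from h import *
q=np.load("q.npy")
o=ctrl.get_obs();rep(o)
P=F(q,[[-.122,-.003,.244],[-.122,-.003,.12]])
rel(o,[(*x,-.109+np.pi/2) for x in P])
```

```text
t 2.92 tcp [0.4372 0.0546 0.2438] tilt [ 0.  0. -1.] yaw 0.802 F [-0.3  0.3  0.4] w 0.0033908496510478992
[np.float64(-0.0025), np.float64(-0.0016), np.float64(-0.0002), np.float64(-0.66), 255]
[np.float64(-0.0025), np.float64(-0.0016), np.float64(0.1238), np.float64(-0.66), 255]
```

Request:
apply_moves(commands=[[0,0,0.02,-0.18,255],[0,0,0.05,-0.36,255],[0,0,0.08,-0.54,255],[0,0,0.11,-0.67,255],[0,0,0.124,-0.67,255]])

```text
time: 3.55
tcp_pos: [0.4365, 0.0545, 0.1184]
tcp_rot: [-0.001, 0.053, 0.999, -0.0]
wrist_force: [-0.1, 0.4, -0.0]
grip_width: 0.006
```

Run:
```python
from plant import ctrl
from h import *
from ovw import ov
import cv2
q=np.load("q.npy")
o=ctrl.get_obs();rep(o)
for n in ("wrist","scene"):
    p=ctrl.get_image(n);pickle.dump(p,open(n+"2.pkl","wb"));cv2.imwrite(f"pics/{n}2.png",p["image"])
P=F(q,[[-.122,-.003,.046]])
rel(ctrl.get_obs(),[(*x,-.109+np.pi/2) for x in P])
a=p["image"][180:330,270:470];cv2.imwrite("pics/s2.png",cv2.resize(a,None,fx=4,fy=4,interpolation=cv2.INTER_CUBIC))
```

```text
t 3.55 tcp [0.4365 0.0545 0.1184] tilt [-0.001  0.    -1.   ] yaw 1.465 F [-0.1  0.4 -0. ] w 0.0055594886051497094
[np.float64(-0.0016), np.float64(-0.0025), np.float64(0.0728), np.float64(0.001), 255]
```

View pics/wrist2.png

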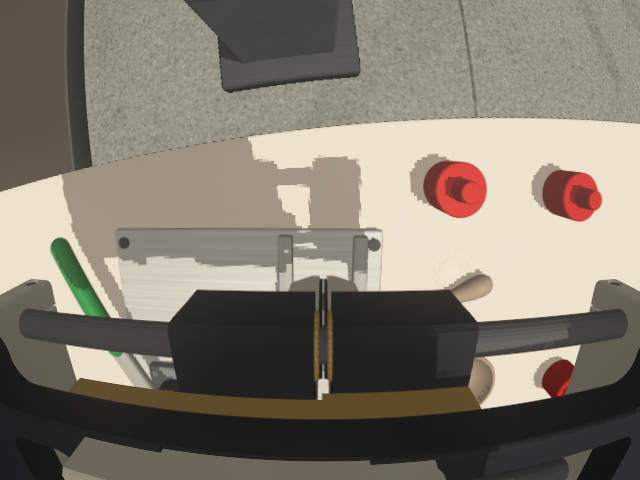

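View pics/s2.png

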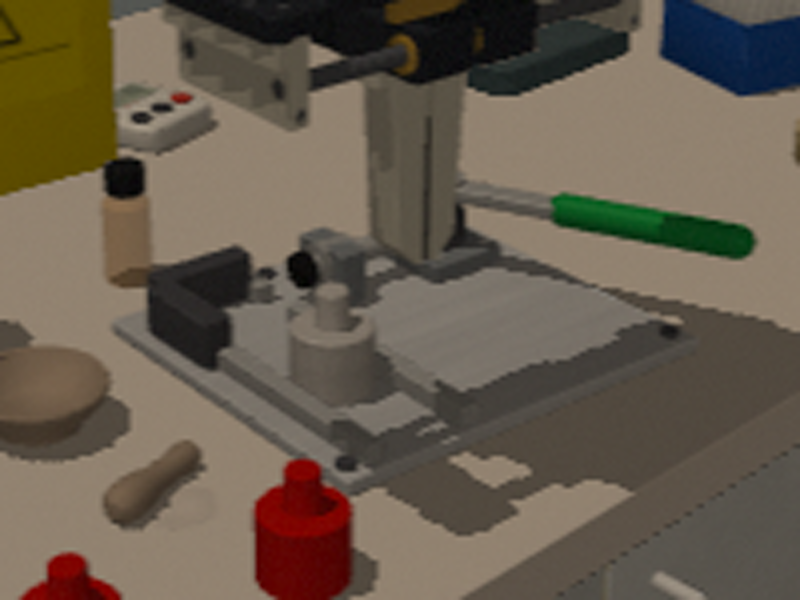

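Request:
apply_moves(commands=[[0,-0.0025,0.035,0,255],[0,-0.0025,0.06,0,255],[0,-0.0025,0.072,0,255],[0,-0.0025,0.072,0,255]])

```text
time: 4.15
tcp_pos: [0.4371, 0.0515, 0.0481]
tcp_rot: [-0.0, 0.053, 0.999, 0.0]
wrist_force: [-0.5, 0.0, 0.3]
grip_width: 0.006
```

Run:
```python
from plant import ctrl
from h import *
import cv2
q=np.load("q.npy")
for n in ("wrist","scene"):
    p=ctrl.get_image(n);pickle.dump(p,open(n+"3.pkl","wb"));cv2.imwrite(f"pics/{n}3.png",p["image"])
o=ctrl.get_obs();rep(o);print("want", F(q,[[-.122,-.003,.046]]))
a=p["image"][200:330,270:470];cv2.imwrite("pics/s3.png",cv2.resize(a,None,fx=4,fy=4,interpolation=cv2.INTER_CUBIC))
```

```text
t 4.25 tcp [0.4376 0.0515 0.0489] tilt [ 0.001  0.    -1.   ] yaw 1.464 F [ 0.3  0.9 -0.4] w 0.007267701872459842
want [[0.43789459 0.05165301 0.046     ]]
```

View pics/s3.png

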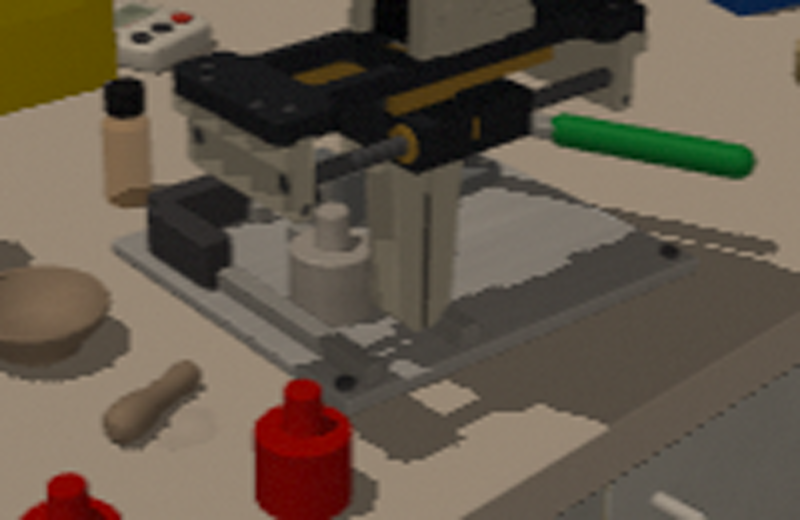

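Request:
apply_moves(commands=[[-0.01,0,0.003,0,255],[-0.018,0,0.003,0,255],[-0.024,0,0.003,0,255],[-0.03,0,0.003,0,255],[-0.036,0,0.003,0,255]])

```text
time: 4.88
tcp_pos: [0.4731, 0.0476, 0.0446]
tcp_rot: [-0.0, 0.053, 0.999, -0.0]
wrist_force: [-2.9, 0.7, 2.2]
grip_width: 0.0
```

```bash
cat > st.py <<'E'
from plant import ctrl
from h import *
q=np.load("q.npy")
o=ctrl.get_obs();rep(o)
c,s=np.cos(q[2]),np.sin(q[2]);d=np.array(o["tcp_pos"][:2])-q[:2];f=np.array(o["wrist_force"])
print("fix",(c*d[0]+s*d[1]).round(4),(-s*d[0]+c*d[1]).round(4),"Ffix",round(c*f[0]+s*f[1],1),round(-s*f[0]+c*f[1],1),round(f[2],1))
E
python3 st.py
```

```text
t 4.88 tcp [0.4731 0.0476 0.0446] tilt [-0.  0. -1.] yaw 1.465 F [-2.9  0.7  2.2] w 0.00047635263989682393
fix -0.0866 -0.0032 Ffix -3.0 0.4 2.2
```

Request:
apply_moves(commands=[[-0.007,0,-0.0015,0,255],[-0.014,0,-0.0015,0,255],[-0.021,0,-0.0015,0,255],[-0.028,0,-0.0015,0,255],[-0.035,0,-0.0015,0,255]])

```text
time: 5.5
tcp_pos: [0.508, 0.0439, 0.0461]
tcp_rot: [-0.0, 0.053, 0.999, -0.0]
wrist_force: [-1.9, 0.1, -0.9]
grip_width: 0.005
```

```bash
python3 st.py
python3 - <<'E'
from plant import ctrl
import cv2
p=ctrl.get_image("scene")
a=p["image"][200:330,270:470];cv2.imwrite("pics/s4.png",cv2.resize(a,None,fx=4,fy=4,interpolation=cv2.INTER_CUBIC))
E
```

```text
t 5.5 tcp [0.508  0.0439 0.0461] tilt [-0.  0. -1.] yaw 1.465 F [-1.9  0.1 -0.9] w 0.0052231663238409025
fix -0.0514 -0.0031 Ffix -1.9 -0.1 -0.9
```

View pics/s4.png

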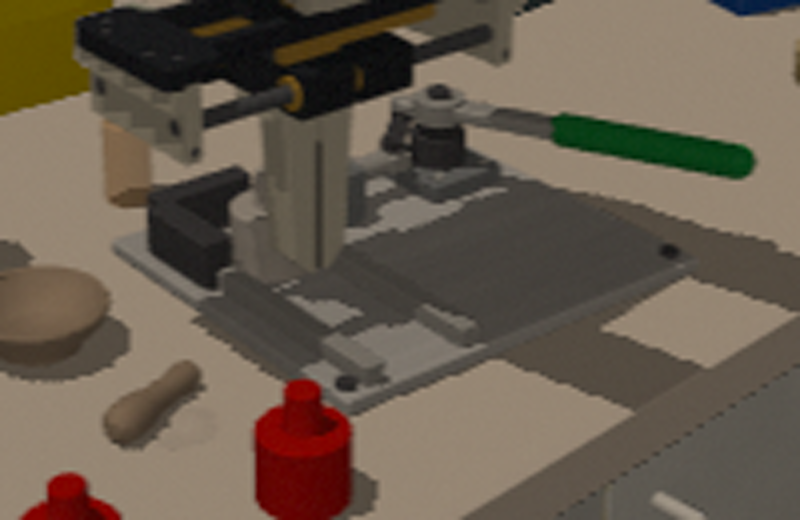

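Request:
apply_moves(commands=[[-0.006,0,0,0,255],[-0.012,0,0,0,255],[-0.017,0,0,0,255],[-0.02,0,0,0,255]])

```text
time: 6.05
tcp_pos: [0.5277, 0.0418, 0.0461]
tcp_rot: [-0.0, 0.053, 0.999, -0.0]
wrist_force: [-1.9, 0.8, 1.9]
grip_width: -0.003
```

```bash
python3 st.py
```

```text
t 6.05 tcp [0.5277 0.0418 0.0461] tilt [-0. -0. -1.] yaw 1.465 F [-1.9  0.8  1.9] w -0.002804323605777183
fix -0.0316 -0.0031 Ffix -2.0 0.5 1.9
```

Request:
apply_moves(commands=[[-0.002,0,0,0,255],[-0.004,0,0,0,255]])

```text
time: 6.3
tcp_pos: [0.5315, 0.0414, 0.0461]
tcp_rot: [-0.0, 0.053, 0.999, 0.0]
wrist_force: [-1.4, -0.0, 0.4]
grip_width: 0.002
```

Request:
apply_moves(commands=[[-0.001,0,0,0,255],[-0.002,0,0,0,255]])

```text
time: 6.55
tcp_pos: [0.533, 0.0412, 0.0461]
tcp_rot: [-0.001, 0.053, 0.999, 0.0]
wrist_force: [-10.5, 0.7, 6.9]
grip_width: 0.011
```

Request:
apply_moves(commands=[[0.002,0,0,0,255],[0.008,0,0,0,255],[0.015,0,0,0,255],[0.025,0,-0.01,0,255],[0.03,0,-0.05,0,255]])

```text
time: 7.18
tcp_pos: [0.5017, 0.0444, 0.0954]
tcp_rot: [-0.002, 0.053, 0.999, -0.0]
wrist_force: [0.3, -0.3, 1.0]
grip_width: 0.004
```

Request:
apply_moves(commands=[[0.03,0,-0.06,0,255],[0.06,0,-0.09,0,255],[0.08,0,-0.1,0,255],[0.08,0,-0.1,0,255]])

```text
time: 7.68
tcp_pos: [0.4234, 0.053, 0.1978]
tcp_rot: [0.002, 0.053, 0.999, 0.0]
wrist_force: [-0.1, 0.3, -0.1]
grip_width: 0.006
```

```bash
python3 st.py
python3 - <<'E'
from plant import ctrl
from ovw import *
q=np.load("q.npy")
p=ctrl.get_image("scene");pickle.dump(p,open("scene5.pkl","wb"))
a=p["image"][200:330,270:470];cv2.imwrite("pics/s5.png",cv2.resize(a,None,fx=4,fy=4,interpolation=cv2.INTER_CUBIC))
p=ctrl.get_image("top");pickle.dump(p,open("top5.pkl","wb"))
ov(p,q,"pics/t5.png",o=(310,190),k=5,die=(0,0),pj=proj,wh=(150,110))
E
```

```text
t 7.67 tcp [0.4234 0.053  0.1978] tilt [ 0.003  0.    -1.   ] yaw 1.465 F [-0.1  0.3 -0.1] w 0.0060532284673978365
fix -0.1365 -0.0032 Ffix -0.1 0.3 -0.1
```

View pics/s5.png

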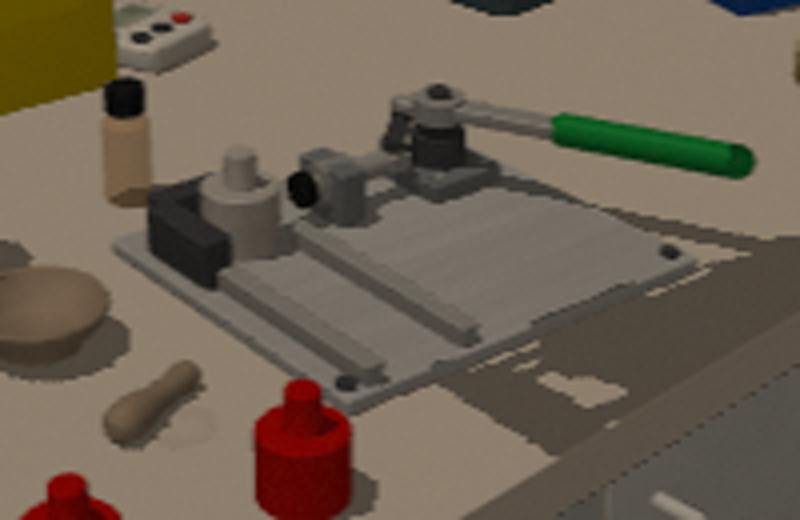

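View pics/t5.png

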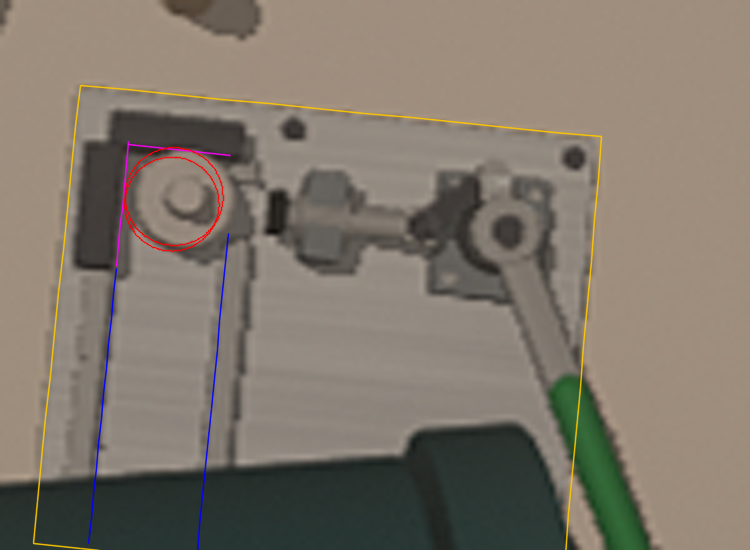

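```bash
cat > lev.py <<'E'
from h import *
q=np.load("q.npy")
def L(th,d,z,r=.115,dy=0):
    b=np.pi+.35+th;u=np.array([np.cos(b),np.sin(b)]);t=np.array([-u[1],u[0]])
    P=np.array([0,-.125])+r*u-d*t
    return (*F(q,[[P[0],P[1],z]])[0], .35+th+q[2]+dy)
E
python3 - <<'E'
from plant import ctrl
from lev import *
T=pickle.load(open("top5.pkl","rb"))
px=np.array([[509,232],[624,525]])/5+[310,190]-.5
from scipy.optimize import least_squares as ls
W=[ls(lambda k:(proj(T,[[k[0],k[1],z]])-a).ravel(),[.5,-.1]).x for a,z in zip(px,(.06,.046))]
d=W[1]-W[0];print(W,"pivot exp",F(q,[[0,-.125,.046]]),"theta",(np.arctan2(d[1],d[0])-q[2]-np.pi-.35)%(2*np.pi))
o=ctrl.get_obs()
rel(o,[L(.12,.035,.15),L(.12,.035,.055)])
E
```

```text
[array([ 0.54382713, -0.0808551 ]), array([ 0.43583338, -0.12353041])] pivot exp [[ 0.54593924 -0.08286225  0.046     ]] theta 0.13503100058711848
[np.float64(-0.017), np.float64(-0.1426), np.float64(0.0461), np.float64(1.104), 255]
[np.float64(-0.017), np.float64(-0.1426), np.float64(0.1411), np.float64(1.104), 255]
```

Request:
apply_moves(commands=[[0,-0.035,0,0.18,255],[-0.005,-0.07,0.01,0.36,255],[-0.01,-0.1,0.02,0.54,255],[-0.015,-0.125,0.03,0.72,255],[-0.017,-0.143,0.046,0.9,255]])

```text
time: 8.4
tcp_pos: [0.4261, -0.0925, 0.1491]
tcp_rot: [-0.001, 0.485, 0.875, -0.0]
wrist_force: [-0.0, 0.2, 0.0]
grip_width: 0.004
```

Run:
```python
from plant import ctrl
from lev import *
o=ctrl.get_obs();rep(o)
rel(o,[L(.13,.035,.15),L(.13,.035,.055)])
```

```text
t 8.4 tcp [ 0.4261 -0.0925  0.1491] tilt [-0.001  0.    -1.   ] yaw 0.558 F [-0.   0.2  0. ] w 0.00399024456731581
[np.float64(0.0005), np.float64(0.0002), np.float64(-0.0009), np.float64(0.187), 255]
[np.float64(0.0004), np.float64(0.0003), np.float64(0.0941), np.float64(0.187), 255]
```

Request:
apply_moves(commands=[[0,0,0.02,0.12,255],[0,0,0.04,0.18,255],[0,0,0.045,0.18,255]])

```text
time: 8.78
tcp_pos: [0.4253, -0.0912, 0.1032]
tcp_rot: [-0.002, 0.559, 0.829, -0.001]
wrist_force: [-1.0, -0.4, 0.5]
grip_width: 0.003
```

```bash
python3 st.py
python3 - <<'E'
from plant import ctrl
from lev import *
import cv2
p=ctrl.get_image("wrist");cv2.imwrite("pics/w6.png",p["image"])
p=ctrl.get_image("scene")
a=p["image"][180:330,290:490];cv2.imwrite("pics/s6.png",cv2.resize(a,None,fx=4,fy=4,interpolation=cv2.INTER_CUBIC))
rel(ctrl.get_obs(),[L(.13,.035,.055)])
E
```

```text
t 8.78 tcp [ 0.4253 -0.0912  0.1032] tilt [-0.003  0.001 -1.   ] yaw 0.385 F [-1.  -0.4  0.5] w 0.003343855906758718
fix -0.119 -0.1464 Ffix -0.9 -0.5 0.5
[np.float64(-0.0009), np.float64(0.0001), np.float64(0.0495), np.float64(0.015), 255]
```

View pics/s6.png

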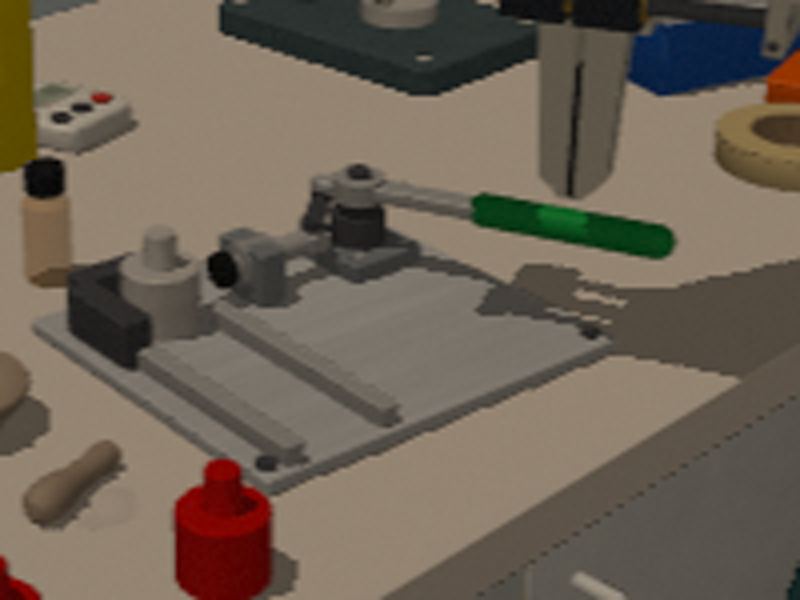

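View pics/w6.png

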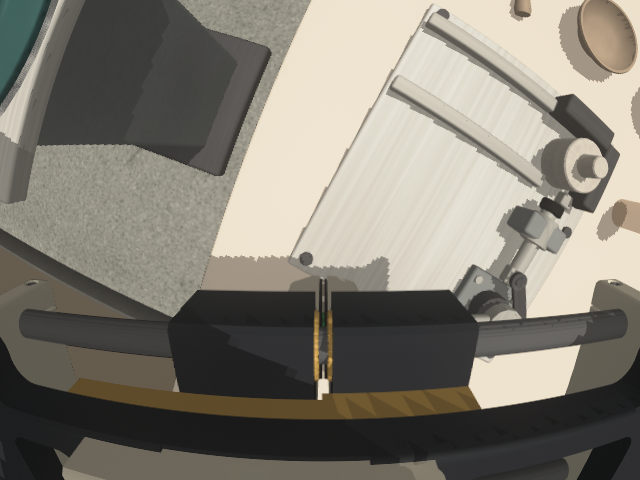

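Request:
apply_moves(commands=[[0,0,0.03,0,255],[0,0,0.049,0,255],[0,0,0.049,0,255]])

```text
time: 9.25
tcp_pos: [0.4256, -0.0911, 0.0557]
tcp_rot: [-0.001, 0.558, 0.83, -0.0]
wrist_force: [-0.7, 0.2, 0.6]
grip_width: 0.002
```

```bash
python3 st.py
python3 - <<'E'
from plant import ctrl
from lev import *
import cv2
p=ctrl.get_image("scene")
a=p["image"][180:330,290:490];cv2.imwrite("pics/s7.png",cv2.resize(a,None,fx=4,fy=4,interpolation=cv2.INTER_CUBIC))
rel(ctrl.get_obs(),[L(.13,.035,.055),L(.13,.025,.055),L(.13,.016,.055),L(.23,.0155,.055),L(.33,.0155,.055)])
E
```

```text
t 9.25 tcp [ 0.4256 -0.0911  0.0557] tilt [-0.002  0.    -1.   ] yaw 0.386 F [-0.7  0.2  0.6] w 0.0019498412702224739
fix -0.1188 -0.1462 Ffix -0.7 0.1 0.6
[np.float64(-0.0007), np.float64(-0.0003), np.float64(0.0017), np.float64(0.015), 255]
[np.float64(-0.0107), np.float64(-0.0004), np.float64(0.0017), np.float64(0.015), 255]
[np.float64(-0.0197), np.float64(-0.0006), np.float64(0.0017), np.float64(0.015), 255]
[np.float64(-0.0318), np.float64(-0.0017), np.float64(0.0017), np.float64(-0.085), 255]
[np.float64(-0.0434), np.float64(-0.0017), np.float64(0.0017), np.float64(-0.185), 255]
```

View pics/s7.png

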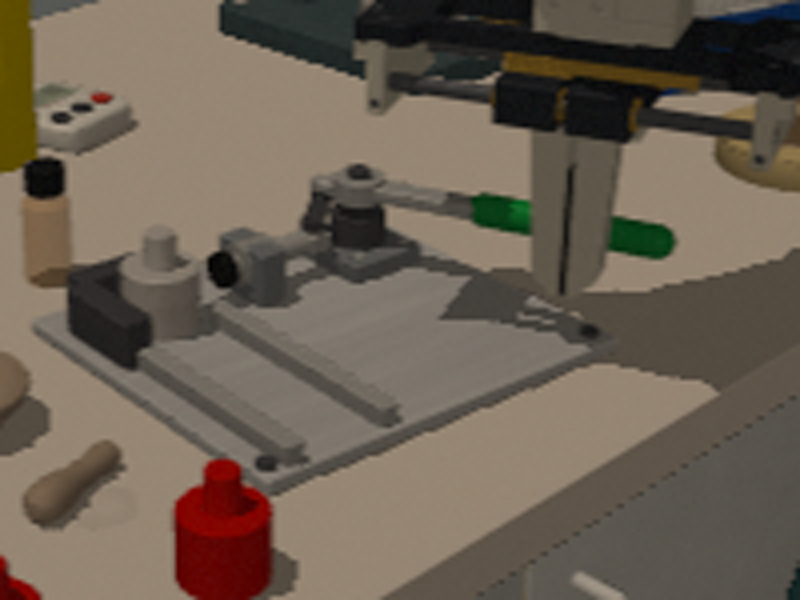

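Request:
apply_moves(commands=[[-0.01,0,0.001,0.015,255],[-0.019,-0.0005,0.001,0.015,255],[-0.025,-0.001,0.001,-0.035,255],[-0.032,-0.0017,0.001,-0.085,255],[-0.043,-0.0017,0.001,-0.185,255]])

```text
time: 9.93
tcp_pos: [0.4408, -0.1322, 0.0557]
tcp_rot: [0.0, 0.479, 0.878, 0.0]
wrist_force: [0.4, 4.3, 0.4]
grip_width: 0.005
```

```bash
python3 st.py
python3 - <<'E'
from plant import ctrl
from lev import *
rel(ctrl.get_obs(),[L(t,.0155,.055) for t in (.43,.53,.63,.73,.83)])
E
```

```text
t 9.93 tcp [ 0.4408 -0.1322  0.0557] tilt [ 0.001  0.001 -1.   ] yaw 0.572 F [0.4 4.3 0.4] w 0.005215530955917317
fix -0.0991 -0.1855 Ffix -0.0 4.3 0.4
[np.float64(-0.0114), np.float64(-0.0009), np.float64(0.0007), np.float64(-0.099), 255]
[np.float64(-0.023), np.float64(-0.0007), np.float64(0.0007), np.float64(-0.199), 255]
[np.float64(-0.0345), np.float64(0.0006), np.float64(0.0007), np.float64(-0.299), 255]
[np.float64(-0.0458), np.float64(0.0031), np.float64(0.0007), np.float64(-0.399), 255]
[np.float64(-0.0569), np.float64(0.0067), np.float64(0.0007), np.float64(-0.499), 255]
```

Contact at about 4 N on the lever, as expected. I continue along the arc.

Request:
apply_moves(commands=[[-0.0114,-0.001,0,-0.1,255],[-0.023,-0.0007,0,-0.2,255],[-0.0345,0.0006,0,-0.3,255],[-0.0458,0.003,0,-0.4,255],[-0.057,0.0067,0,-0.5,255]])

```text
time: 10.55
tcp_pos: [0.4768, -0.1765, 0.0554]
tcp_rot: [-0.001, 0.246, 0.969, 0.0]
wrist_force: [-5.0, 6.4, 2.8]
grip_width: 0.008
```

```bash
python3 st.py
python3 - <<'E'
from plant import ctrl
from lev import *
rel(ctrl.get_obs(),[L(t,.0155,.055) for t in (.93,1.03,1.13,1.23,1.31)])
E
```

```text
t 10.55 tcp [ 0.4768 -0.1765  0.0554] tilt [-0.001  0.001 -1.   ] yaw 1.073 F [-5.   6.4  2.8] w 0.008277736640106925
fix -0.0585 -0.2256 Ffix -5.6 5.8 2.8
[np.float64(-0.0119), np.float64(-0.0007), np.float64(0.0004), np.float64(-0.098), 255]
[np.float64(-0.0235), np.float64(-0.0005), np.float64(0.0004), np.float64(-0.198), 255]
[np.float64(-0.035), np.float64(0.0008), np.float64(0.0004), np.float64(-0.298), 255]
[np.float64(-0.0463), np.float64(0.0033), np.float64(0.0003), np.float64(-0.398), 255]
[np.float64(-0.0552), np.float64(0.006), np.float64(0.0003), np.float64(-0.478), 255]
```

Request:
apply_moves(commands=[[-0.0115,-0.0005,0,-0.1,255],[-0.023,-0.0003,0,-0.2,255],[-0.0345,0.001,0,-0.3,255],[-0.046,0.0033,0,-0.4,255],[-0.055,0.006,0,-0.48,255]])

```text
time: 11.18
tcp_pos: [0.5282, -0.1979, 0.0553]
tcp_rot: [-0.0, 0.009, 1.0, 0.0]
wrist_force: [-3.8, 1.7, 1.2]
grip_width: 0.005
```

```bash
python3 st.py
python3 - <<'E'
from plant import ctrl
from lev import *
import cv2
p=ctrl.get_image("scene")
a=p["image"][180:330,290:490];cv2.imwrite("pics/s8.png",cv2.resize(a,None,fx=4,fy=4,interpolation=cv2.INTER_CUBIC))
rel(ctrl.get_obs(),[L(t,.0155,.055) for t in (1.37,1.43,1.48,1.52,1.56)])
E
```

```text
t 11.18 tcp [ 0.5282 -0.1979  0.0553] tilt [-0.001  0.    -1.   ] yaw 1.553 F [-3.8  1.7  1.2] w 0.00521652324349826
fix -0.0052 -0.2413 Ffix -4.0 1.3 1.2
[np.float64(-0.0062), np.float64(-0.0002), np.float64(0.0004), np.float64(-0.055), 255]
[np.float64(-0.0131), np.float64(-0.0006), np.float64(0.0004), np.float64(-0.115), 255]
[np.float64(-0.0189), np.float64(-0.0005), np.float64(0.0004), np.float64(-0.165), 255]
[np.float64(-0.0236), np.float64(-0.0003), np.float64(0.0004), np.float64(-0.205), 255]
[np.float64(-0.0282), np.float64(0.0001), np.float64(0.0004), np.float64(-0.245), 255]
```

View pics/s8.png

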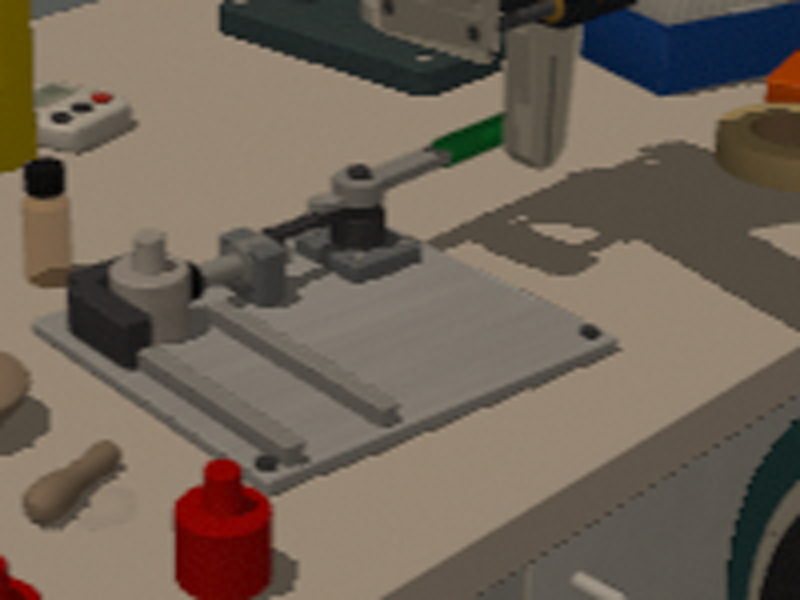

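Request:
apply_moves(commands=[[-0.0062,0,0,-0.055,255],[-0.013,-0.0005,0,-0.115,255],[-0.019,-0.0005,0,-0.165,255],[-0.024,-0.0003,0,-0.205,255],[-0.028,0,0,-0.245,255]])

```text
time: 11.85
tcp_pos: [0.5562, -0.1981, 0.0553]
tcp_rot: [0.0, -0.112, 0.994, -0.0]
wrist_force: [0.6, -0.6, -0.6]
grip_width: 0.008
```

```bash
python3 st.py
python3 - <<'E'
from plant import ctrl
from lev import *
import cv2
p=ctrl.get_image("scene")
a=p["image"][180:330,290:490];cv2.imwrite("pics/s9.png",cv2.resize(a,None,fx=4,fy=4,interpolation=cv2.INTER_CUBIC))
rel(ctrl.get_obs(),[L(t,.0155,.055) for t in (1.6,1.65,1.7)])
E
```

```text
t 11.85 tcp [ 0.5562 -0.1981  0.0553] tilt [ 0. -0. -1.] yaw 1.796 F [ 0.6 -0.6 -0.6] w 0.00776968200168672
fix 0.0227 -0.2384 Ffix 0.6 -0.5 -0.6
[np.float64(-0.0051), np.float64(-0.001), np.float64(0.0003), np.float64(-0.043), 255]
[np.float64(-0.0109), np.float64(-0.0014), np.float64(0.0003), np.float64(-0.093), 255]
[np.float64(-0.0167), np.float64(-0.0015), np.float64(0.0003), np.float64(-0.143), 255]
```

View pics/s9.png

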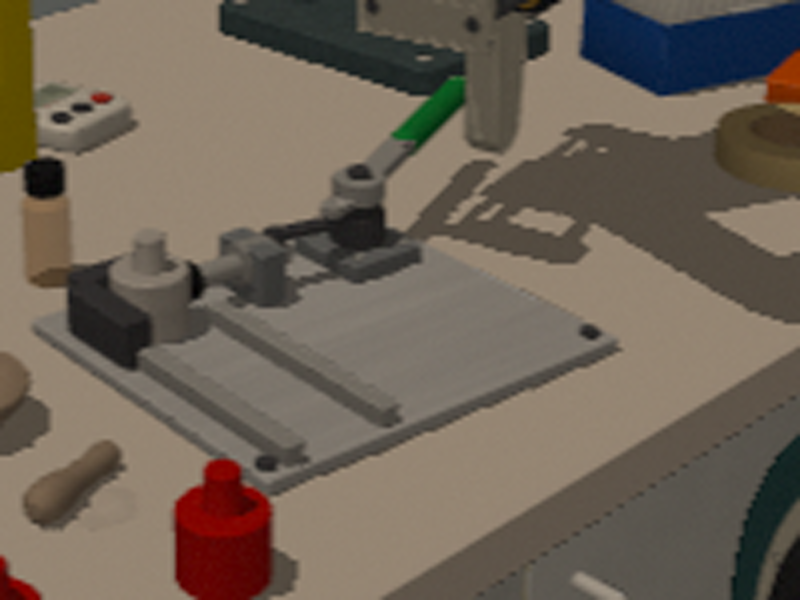

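Request:
apply_moves(commands=[[0.015,0,0,0,255],[0.03,0,0,0,255],[0.035,0,-0.05,0,255],[0.035,0,-0.1,0,255],[0.035,0,-0.14,0,255]])

```text
time: 12.52
tcp_pos: [0.5207, -0.2059, 0.1975]
tcp_rot: [0.001, -0.111, 0.994, -0.0]
wrist_force: [0.0, 0.1, -0.5]
grip_width: 0.002
```

Request:
apply_moves(commands=[[0.04,-0.05,-0.02,0,255],[0.06,-0.1,-0.04,0,255],[0.08,-0.15,-0.04,0,255],[0.09,-0.19,-0.04,0,255],[0.09,-0.19,-0.04,0,255]])

```text
time: 13.15
tcp_pos: [0.4745, -0.4129, 0.2345]
tcp_rot: [-0.0, -0.11, 0.994, 0.0]
wrist_force: [-0.4, 1.1, 0.5]
grip_width: 0.005
```

```bash
python3 st.py
python3 - <<'E'
from plant import ctrl
from ovw import *
q=np.load("q.npy")
p=ctrl.get_image("scene")
a=p["image"][180:330,270:470];cv2.imwrite("pics/s10.png",cv2.resize(a,None,fx=4,fy=4,interpolation=cv2.INTER_CUBIC))
p=ctrl.get_image("top");pickle.dump(p,open("top10.pkl","wb"));cv2.imwrite("pics/top10.png",p["image"])
ov(p,q,"pics/t10.png",o=(300,170),k=5,die=(0,0),pj=proj,wh=(150,110))
E
```

```text
t 13.15 tcp [ 0.4745 -0.4129  0.2345] tilt [-0.001  0.    -1.   ] yaw 1.792 F [-0.4  1.1  0.5] w 0.0050139799766509485
fix -0.0352 -0.4609 Ffix -0.6 1.0 0.5
```

View pics/s10.png

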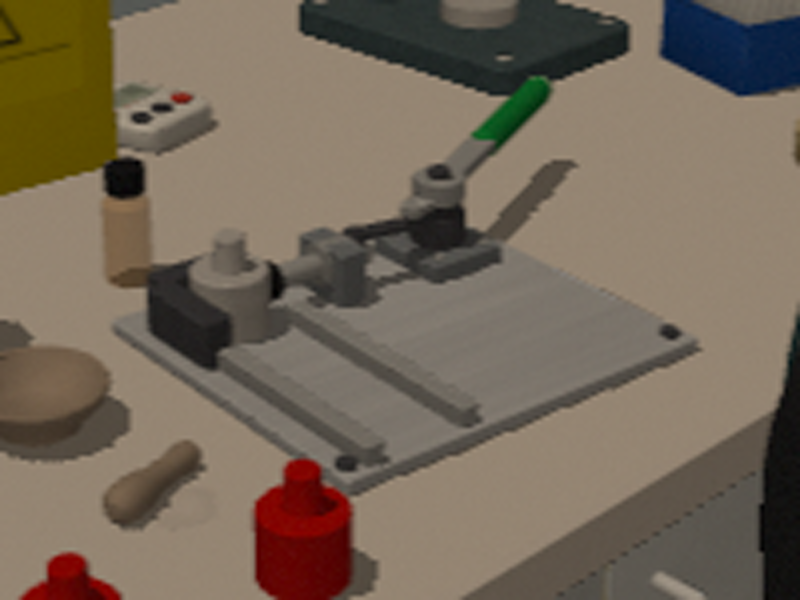

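View pics/t10.png

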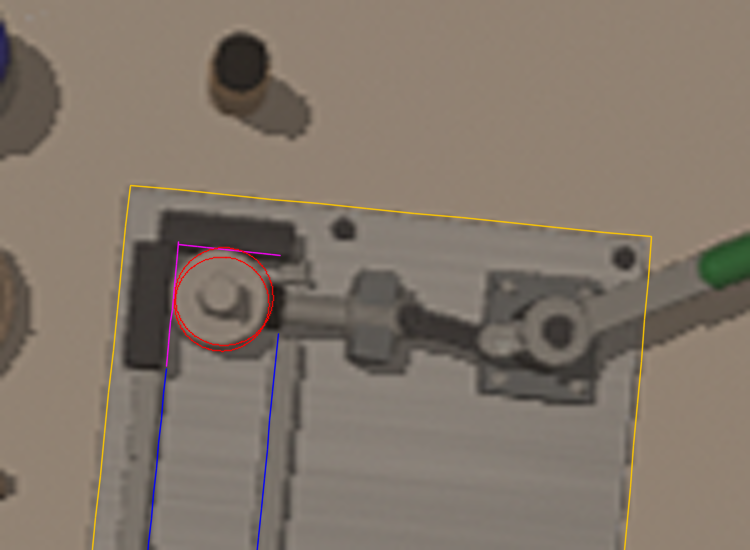

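Run:
```python
from h import *
import cv2
q=np.load("q.npy");T=pickle.load(open("top10.pkl","rb"));T5=pickle.load(open("top5.pkl","rb"))
hsv=cv2.cvtColor(T["image"],cv2.COLOR_BGR2HSV)
m=cv2.inRange(hsv,(45,120,40),(75,255,255));m[:, :400]=0;m[:180]=0;m[260:]=0
ys,xs=np.nonzero(m);print(len(xs),xs.mean(),ys.mean())
W=lambda a,z:least_squares(lambda k:(proj(T,[[k[0],k[1],z]])-a).ravel(),[.5,-.1]).x
g=W([xs.mean(),ys.mean()],.046);pv=F(q,[[0,-.125,.046]])[0,:2];d=g-pv
print("lever",((np.arctan2(d[1],d[0])-q[2]-np.pi-.35)%(2*np.pi)),"r",np.hypot(*d))
# die by template from top5
t=T5["image"][219:243,334:360]
r=cv2.matchTemplate(cv2.resize(T["image"][205:255,320:375],None,fx=8,fy=8,interpolation=3),cv2.resize(t,None,fx=8,fy=8,interpolation=3),cv2.TM_CCOEFF_NORMED)
_,v,_,l=cv2.minMaxLoc(r);print("die shift px",l[0]/8+320-334,l[1]/8+205-219,v)
a=T["image"][205:255,320:395];cv2.imwrite("pics/d10.png",cv2.resize(a,None,fx=10,fy=10,interpolation=cv2.INTER_CUBIC))
for k in ((0,0,.056),(0,0,.042)): print(proj(T,F(q,[k])))
```

```text
49 464.40816326530614 212.77551020408163
lever 1.7206600605235334 r 0.10839650906391367
die shift px -3.0 0.0 0.8332716226577759
[[344.51397749 228.16014621]]
[[344.32008057 228.80656214]]
```

View pics/d10.png

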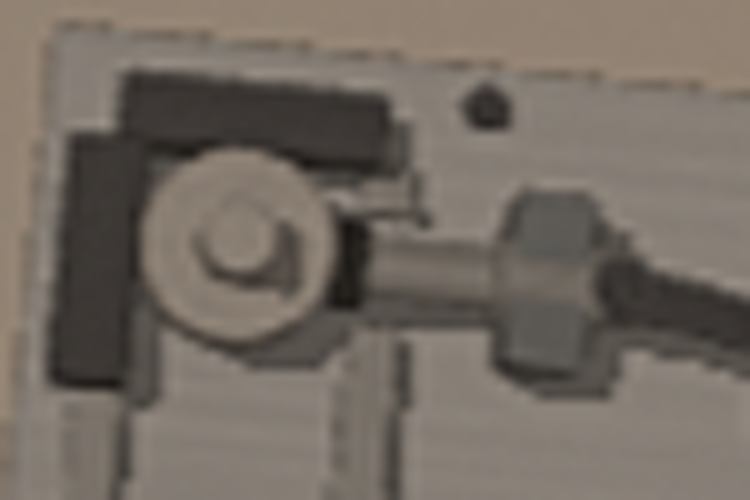

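View pics/top10.png

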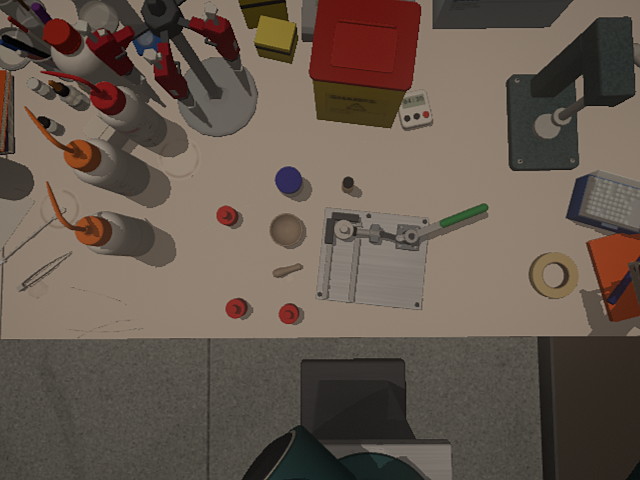

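```bash
python3 -c "
from plant import ctrl
print(ctrl.close_job())"
```

```text
the job is handed in; nothing more can be done
None
```

The die is clamped: I pushed it home, swung the lever past its dead point until it snapped into lock, and handed the job in at about 13.3 s with the arm clear.

**Pushing the die:** I pushed with closed fingertips just above the rails. The force jumped from about 2 N to about 10.5 N with the fingers at fixture x = −26 mm, as expected for the die against the end stop. At that contact I also read about 7 N upwards on the tool, which I did not explain. The die still stood upright and in place afterwards.

**Clamping:** I pushed the grip round its arc at up to about 8 N, and the force fell to zero past the dead point.

**Last checks:**
- **Lever:** it measures about 1.72 rad in the top view; the lock stop is at 1.70.
- **Die:** it touches the jaw, end stop and pad, with its pin within 1 pixel (about 2 mm) of the predicted home position.
- **Other items:** the mortar, pestle, vial and jar look unmoved.

**Disagreement:** the scene camera put the fixture 4–6 mm away from where the top camera did. I used the top view, corrected with the wrist view. The die's contact with the end stop agreed with that position.

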